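Present the notched reference plate to the label reader

ROBOT

A 6-joint arm with a two-finger parallel gripper is mounted at the origin on the work surface. World frame = base frame: x ahead of the robot, y to its left, z up, the work surface at z = 0. Lengths are in mm, angles in degrees, forces in N, time in s.
With the tool pointing down it reaches from about 300 to 850 mm from the base axis. Payload 4.2 kg.
Tool frame: the origin (TCP) lies between the finger pads; the fingertips stand 19 mm ahead of it and the grasp point (between the pads) is the TCP (env.tips_ahead is the distance from the TCP to the fingertips, in mm); z points along the fingers, y is the direction in which the jaws open and shut (so a half turn about z gives the same grasp; the last joint's range is limited). The gripper opens to 91 mm and grips with 3 to 60 N. Pads are 32 mm wide; open, the fingers measure 118 mm over their backs; the gripper's body (76 mm by 178 mm) begins 60 mm behind the grasp point.
Start: joints at [68.01, 18.312, 89.639, -0, 72.044, -1.146], TCP at [204.604, 537.381, 232.976] pointing down, gripper open.
Joint ranges: [-177.97, 177.97], [-48.28, 115.42], [12.27, 149.76], [-77.06, 257.06], [2.81, 150.46], [-146.56, 146.56]. Speed limits (degrees/s): [147.25, 147.25, 180, 180, 180, 180].

INTERFACE

Orientations are given as [roll, pitch, yaw] about the fixed x, y, z axes, in that order (R = Rz(yaw) Ry(pitch) Rx(roll)).
In Python, from workcell import telemetry, viewer, job_done, env gives the robot as it stands. The module is installed in compiled form; this text tells all that it offers.
- The arm moves only by the shell command python3 -m jog 'ROWS' [FORCE]. ROWS is JSON, a list of rows, each a list of 3 entries, a list of its own where there are three numbers: the shift along the tool's x, y, z in cm, then the turn about the tool's z in degrees, then the opening, from 0 (shut) to 1 (fully open). A call has 1 to 10 rows; each row shifts and turns the pose as measured when the row begins, along the tool's axes as they then stand; what a row does not reach is not made up. A row lasts 1/8 s, in which the tool goes at most 62.5 mm and 10.7 degrees, less where a joint would pass 70% of its speed; a pose out of reach is approached as far as the arm can. A call is refused whole if a number of a shift passes 6.25 or a number of a turn 10.7, either way. A call with a gripper value outside its range is refused whole. The fingers move at their own pace and stop on an object; FORCE is the grip in N (left out, the last holds). Time passes only in rows, so rows that do not move let the fingers close. It gives the time, the measured TCP pose, the force and the opening at its end, in the units of the state.
- telemetry.state(): the state, without advancing time (a new reading comes with each control period).
- viewer.grab_frame(name): name is "side" or "top" or "wrist"; returns a dict with "color" (420x560x3 uint8, red, green, blue), "K" (3x3 intrinsics, pixels), "rvec" (rotation vector, rad) and "tvec" (3), from world to camera coordinates, as OpenCV has them. Camera axes: x right, y down, z forward; pixel columns grow to the right and rows downward; lengths in mm; the calibration is good to about 2 mm. A picture is of the moment at which its call begins. There is no depth.
- job_done(): hands the job in, once; it reports no verdict.
The state is a dict: "time_s": time; "qpos": joint angles; "qvel": joint speeds; "effort": joint torques, N m; "ee_pos": TCP position; "ee_rot": TCP orientation; "force": force on the tool from outside, world axes, zero at the start; "torque": the same for the moment, N m; "gripper_width": finger opening in mm.
Only numpy, scipy, OpenCV 4.12 (cv2) and the standard library are available. Lean on these libraries where they do the work, as an engineer would, in place of code of your own. Each camera call takes 0.05 s, during which the arm holds its last target. There are 200 camera calls.

TASK

Press the black button on top of the label reader fully down to wake it, then pick up the glass plate that has a small notch in one corner; the notched end is its frosted label end. Holding it by the other half, present the label end, face up and level, straight into the reader under the middle of its window, half way between foot and head, and finish while holding it still there in mid-air. Do not knock the glass against the reader, and leave the blank plate and the jars where they are.

Things in the scene. Friction and masses are not known exactly. Their poses are not given: they have to be found in the camera images.
- ref_plate: Loose plate of greenish glass, 110 x 32 x 6 mm, about 52 g, lying level, label face up, along the top of a stand, overhanging 8 mm on both long sides. Both ends have a like pale matt band 28 mm long; the frosted label end has a 11 x 11 mm notch through one corner. Origin: centre of underside; x along the length to the notched end, y across to the notched side, z out of the label face.
- label (a point): Centre of the frosted label band on the plate's top face, 41 mm from the plate's centre towards the notched end.
- clear_grip (a point): Good place to grip the plate: middle of its width and thickness, 35 mm from the plate's centre away from the notched end. Grip across the 32 mm width on the long edges.
- blank_plate: Blank plate, same glass, size, matt bands and frame as the reference plate but without a notch (four full corners), lying on the other stand. To be left alone.
- stand_a: Fixed grey plate stand: foot 90 x 70 x 8 mm and on it an upright web 80 mm long (x), 16 mm wide (y), whose top is 40 mm above the bench; a plate lies on the web. Origin: centre of the underside.
- stand_b: Second stand, identical to the first.
- reader: Fixed white reader, a C seen from the side, open to its front (-x) and sides. Foot x -50 to 80 mm, 120 wide, 18 high; column x 35 to 85; overhanging head x -35 to 85, 110 wide (y), from 92 to 120 mm above the bench, with a dark window in its underside. Origin: on the bench, mid-width, 35 mm behind the head's front edge; x points from its front to its back, z up.
- read_spot (a point): Reading spot, under the middle of the window, in mid-air 60 mm above the bench, at x = -15 mm, y = 0 in the reader's frame: the label centre is to be held here, with the plate's x axis along the reader's x axis (label end pointing into the reader).
- wake (a joint): Travel of the wake button, a spring push button on top of the reader's head: 0 m up, 0.006 m fully down, pressed vertically downwards; 4 N holds it fully down, it springs back when let go.
- wake_top (a point): Centre of the top face of the wake button (black, 28 mm across, in a grey housing), which stands on the head at x = 45 mm, y = 0 in the reader's frame.
- jar_a: White plastic jar, 42 mm across, 66 mm high, standing loose. Origin: centre of the underside.
- jar_b: Another such white jar.
- jar_c: Another such white jar.
There are look-alikes about, which are no part of the job. What is shaped like the stand_b but green is not meant. What is shaped like the ref_plate but green is not meant.

How it is judged (in metres and radians):
On the way, in this order (a step that is already met when the one before it is completed fails the run):
1. the wake button is pressed fully down (value of joint wake above 0.0045 m), for 0.05 s.
2. the reference plate is held in the air, clear of its stand (height (world z) of ref_plate above 0.05 m and contact force between ref_plate and the fingers above 1 N and contact force between ref_plate and reader below 0.1 N and contact force between ref_plate and stand_a below 0.1 N and contact force between ref_plate and stand_b below 0.1 N and contact force between ref_plate and blank_plate below 0.1 N), for 0.2 s.
At the end, for the whole second after the job is handed in: Held still in the fingers by the half away from the label (grasp over 40 mm from label centre), touching nothing else; label centre within 14 mm sideways and in depth and 15 mm in height of the reading spot; label face up, level and pointing into the reader, each within 0.2 rad (x of label in the frame of reader between -0.029 and -0.001 m and y of label in the frame of reader between -0.014 and 0.014 m and z of label in the frame of reader between 0.045 and 0.075 m and angle between ref_plate's own z axis and vertical below 0.2 rad and angle between the x axis of ref_plate and the x axis of reader, either way round below 0.2 rad and x of ref_plate in the frame of reader below -0.03 m and distance between the grasp point and label above 0.04 m and height (world z) of ref_plate above 0.03 m and linear speed of ref_plate below 0.02 m/s and angular speed of ref_plate below 0.15 rad/s and contact force between ref_plate and the fingers above 1 N and contact force between ref_plate and reader below 0.1 N and contact force between ref_plate and stand_a below 0.1 N and contact force between ref_plate and stand_b below 0.1 N and contact force between ref_plate and blank_plate below 0.1 N); the arm keeps its last pose, push and grip.
It fails at once if the glass is knocked against the reader (over 8 N) (contact force between ref_plate and reader above 8 N).
It fails at once if the blank plate is moved by more than 20 mm (distance of blank_plate from where it was at the start of the episode above 0.02 m).
It fails at once if a jar is shifted by more than 30 mm or knocked over ((distance of jar_a from where it was at the start of the episode above 0.03 m or angle between jar_a's own z axis and vertical above 0.5 rad) or (distance of jar_b from where it was at the start of the episode above 0.03 m or angle between jar_b's own z axis and vertical above 0.5 rad) or (distance of jar_c from where it was at the start of the episode above 0.03 m or angle between jar_c's own z axis and vertical above 0.5 rad)).
It also fails if it takes over 58 s, if anything falls off the work surface, if the arm or the gripper's body presses on something with over 40 N, if the wrist force passes 120 N, or if a joint passes its speed limit or range.

## Working session

There is one attempt and no reset: what is moved stays moved. The work goes in short steps, Python scripts to look and compute and a shell command to move; the robot and the scene stay as the last step left them, time stands still between calls to the robot, and variables do not carry over. Pictures are saved under pics/ and viewed, about 8 in all and at most 12, crops included, and the job is handed in when it is done.

```bash
mkdir -p pics
cat > h.py <<'E'
import numpy as np, cv2
from workcell import telemetry, viewer
def grab(name,out):
    f=viewer.grab_frame(name); np.savez('pics/'+out+'.npz',**f)
    cv2.imwrite('pics/'+out+'.png',f['color'][:,:,::-1]); return f
def ray(f,u,v,z):
    R=cv2.Rodrigues(np.array(f['rvec'],float))[0]; t=np.array(f['tvec'],float).ravel()
    d=R.T@np.linalg.inv(f['K'])@np.array([u,v,1.]); c=-R.T@t
    return c+d*(z-c[2])/d[2]
def proj(f,p):
    return cv2.projectPoints(np.array(p,float).reshape(-1,3),np.array(f['rvec'],float),np.array(f['tvec'],float),np.array(f['K'],float),None)[0].reshape(-1,2)
E
python3 - <<'E'
from h import *
a=grab('top','top0');b=grab('side','side0')
for f in(a,b):
    R=cv2.Rodrigues(np.array(f['rvec'],float))[0];print(-R.T@np.array(f['tvec']).ravel())
print(telemetry.state())
E
```

```text
[ 362.0858109    24.8275493  1539.79972132]
[283.95914831 625.79472156 794.90886859]
{'time_s': 0.1, 'qpos': array([ 6.80078523e+01,  1.83483022e+01,  8.96988038e+01, -1.75720306e-03,
        7.20408233e+01, -1.14882768e+00]), 'qvel': array([ 0.09122193, -0.03963613, -0.14895759, -0.12052581,  0.0300754 ,
        0.0099914 ]), 'effort': array([-2.53257826e-05, -4.13335741e+01, -2.32513368e+01,  7.27229216e-02,
        4.21804469e-02, -3.92898744e-05]), 'ee_pos': array([204.47858062, 536.98662933, 232.205202  ]), 'ee_rot': array([-1.79912055e+02, -9.25204963e-05,  1.59157223e+02]), 'force': array([-0.33705408,  0.03255296,  0.3081871 ]), 'torque': array([-0.00227959,  0.01523745,  0.04238862]), 'gripper_width': 91.31478706521429}
```

View pics/top0.png

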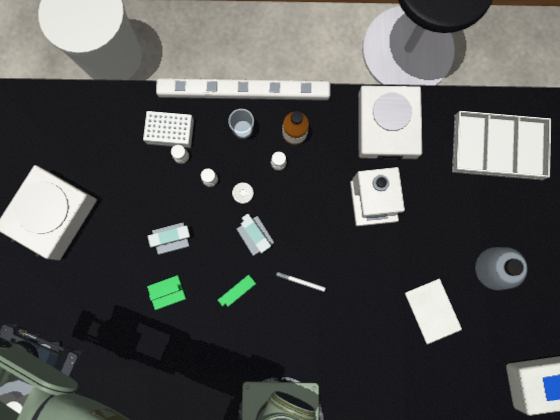

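View pics/side0.png

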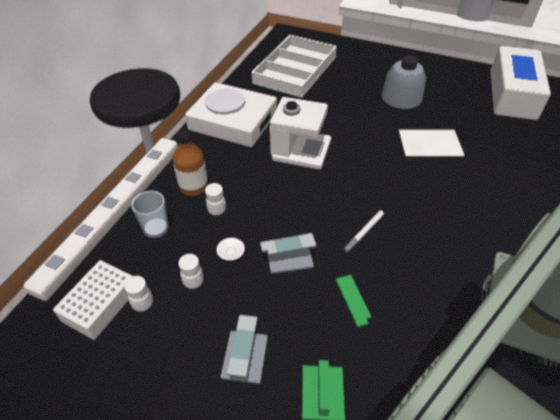

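Run:
```python
from h import *
a=cv2.imread('pics/top0.png');b=cv2.imread('pics/side0.png')
c=lambda im,u,v,w=66,h=50:cv2.resize(im[v-h//2:v+h//2,u-w//2:u+w//2],(396,300),interpolation=cv2.INTER_CUBIC)
cv2.imwrite('pics/c1.png',np.vstack([np.hstack([c(a,170,237),c(a,256,235)]),np.hstack([c(b,288,250),c(b,244,350,92,70)])]))
cv2.imwrite('pics/c2.png',np.hstack([c(a,378,193,88,66),c(b,300,132,88,66)]))
```

```text
(no output)
```

View pics/c1.png

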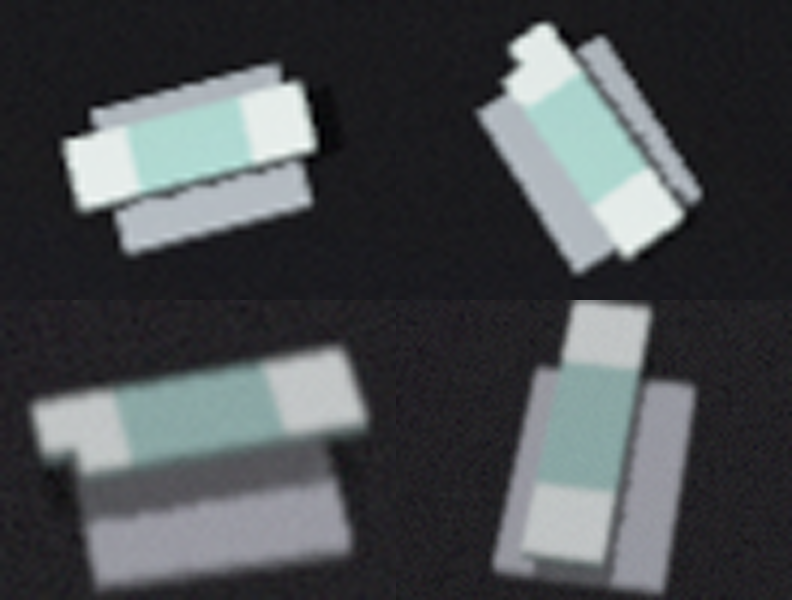

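View pics/c2.png

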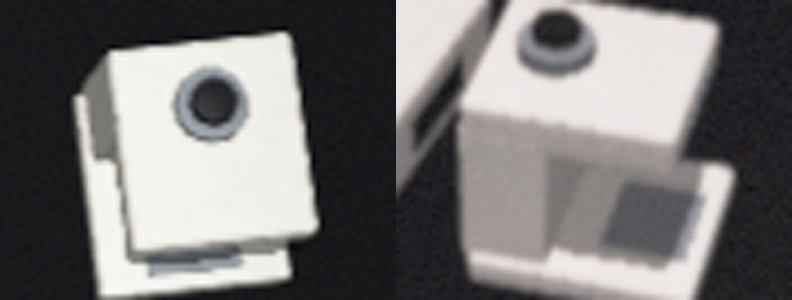

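Reference plate: the right-hand one, top ≈(256,235), side ≈(288,250). Its upper-left end (top (248,214)) is notched. The other grey-stand plate, top ≈(170,237), has four full corners and is the blank. The green ones, (167,292) and (237,290), are look-alikes. The reader is at top (380,193), with its button at (381,182) and its front facing the bottom of the image.

Run:
```python
from h import *
a=dict(np.load('pics/top0.npz'));b=dict(np.load('pics/side0.npz'))
A=lambda u,v,z:ray(a,u,v,z).round(1)
print('plate',[A(u,v,46) for u,v in[(248.3,213.7),(271,245.5),(261.7,253.3),(239,221.5)]])
H=[ray(a,334+u/4.5,160+v/4.5,120) for u,v in[(130,250),(318,232),(290,33),(108,50)]]
print('head FL FR BR BL',np.round(H,1))
def P(f):
    R=cv2.Rodrigues(np.array(f['rvec'],float))[0];return f['K']@np.c_[R,np.array(f['tvec']).ravel()]
X=cv2.triangulatePoints(P(a),P(b),np.array([381.3,182.4]),np.array([291.6,105.2]));X=(X[:3]/X[3]).ravel();print('btn',X)
print('reproj',proj(a,X),proj(b,X))
fx=(H[0]+H[1]-H[2]-H[3])[:2];print('x axis yaw',np.degrees(np.arctan2(-fx[1],-fx[0])))
yy=H[0]-H[1]+H[3]-H[2];print('y axis yaw-90',np.degrees(np.arctan2(yy[1],yy[0]))-90)
print('head centre',np.mean(H,0))
for n,u,v,z in[('jarA',180,154,66),('B',209,177,66),('C',278,160,66),('pen',301,283,0),('disc',242,193,20),('big',390,110,100)]:print(n,A(u,v,z))
# side plate corners 
for u,v in[(288-33+344/6,225+46/6),(255+370/6,225+125/6),(255+30/6,225+102/6)]:print('side plate',ray(b,u,v,46).round(1))
print('plate side check proj', proj(b,[ray(a,248.3,213.7,46)]))
```

```text
plate [array([556.4,  98. ,  46. ]), array([469.8,  34.1,  46. ]), array([448.1,  59.1,  46. ]), array([534.4, 123.1,  46. ])]
head FL FR BR BL [[ 546.7 -205.6  120. ]
 [ 559.  -315.1  120. ]
 [ 677.  -300.5  120. ]
 [ 665.1 -193.3  120. ]]
btn [ 633.45902966 -251.33545055  135.88417479]
reproj [[381.2109629  182.07928849]] [[292.09244683 105.28364675]]
x axis yaw 6.478434861228428
y axis yaw-90 6.376940786598567
head centre [ 611.92197018 -253.64130959  120.        ]
jarA [716.8 288.9  66. ]
B [653.6 207.   66. ]
C [704.2  18.6  66. ]
pen [369.7 -51.1   0. ]
disc [618.3 118.3  20. ]
big [ 840.5 -284.4  100. ]
side plate [469.4  33.4  46. ]
side plate [449.   62.6  46. ]
side plate [559.8  99.1  46. ]
plate side check proj [[261.68942189 242.12913179]]
```

```bash
cat >> h.py <<'E'
def to(x,y,z,yaw=None):
    from scipy.spatial.transform import Rotation as Ro
    s=telemetry.state();r=Ro.from_euler('xyz',s['ee_rot'],degrees=True)
    d=r.inv().apply(np.array([x,y,z])-s['ee_pos'])/10
    print('shift cm',d.round(2),'turn',None if yaw is None else round(-((yaw-s['ee_rot'][2]+180)%360-180),1),'pos',s['ee_pos'].round(1),s['ee_rot'].round(1),'F',s['force'].round(1),'w',round(s['gripper_width'],1),'t',round(s['time_s'],2))
E
python3 -m jog '[[[0,0,0],10.6,0],[[0,0,0],10.6,0],[[0,0,0],10.6,0],[[0,0,0],10.6,0],[[0,0,0],10.6,0],[[0,0,0],10.6,0],[[0,0,0],10.6,0],[[0,0,0],10.6,0],[[0,0,0],10.6,0],[[0,0,0],10.6,0]]'
python3 -m jog '[[[0,0,0],10,0],[[0,0,0],8,0]]'
python3 -c "from h import *;to(632,-251.5,200,36.5)"
```

```text
time_s: 1.35
ee_pos: [203.3, 534.1, 226.8]
ee_rot: [179.8, 0.7, 51.5]
force: [0.2, -0.8, -0.2]
gripper_width: 0.4
time_s: 1.6
ee_pos: [203.0, 533.6, 225.8]
ee_rot: [179.5, 0.7, 32.9]
force: [-0.1, 0.1, -0.3]
gripper_width: 0.6
shift cm [-6.57 89.19  3.45] turn -3.6 pos [203.  533.6 225.8] [179.5   0.7  32.9] F [-0.1  0.1 -0.3] w 0.6 t 1.6
```

```bash
python3 -m jog '[[[-0.4,5.9,0],-3.6,0],[[-0.4,5.9,0],0,0],[[-0.4,5.9,0],0,0],[[-0.4,5.9,0],0,0],[[-0.4,5.9,0],0,0],[[-0.4,5.9,0],0,0],[[-0.4,5.9,0],0,0],[[-0.4,5.9,0],0,0],[[-0.4,5.9,0],0,0],[[-0.4,5.9,0],0,0]]'
python3 -c "from h import *;to(632,-251.5,200,36.5)"
```

```text
time_s: 2.85
ee_pos: [526.8, 22.1, 228.2]
ee_rot: [179.5, 0.9, 37.0]
force: [0.5, 1.0, 0.1]
gripper_width: 0.5
shift cm [-8.02 28.16  3.16] turn 0.5 pos [526.8  22.1 228.2] [179.5   0.9  37. ] F [0.5 1.  0.1] w 0.5 t 2.85
```

```bash
python3 -m jog '[[[-1.4,5,0.3],0.5,0],[[-1.4,5,0.3],0,0],[[-1.4,5,0.3],0,0],[[-1.4,5,0.3],0,0],[[-1.4,5,0.3],0,0],[[-0.7,3,0.3],0,0],[[0,0,0],0,0]]'
python3 - <<'E'
from h import *
to(632,-251.5,180,36.5); grab('wrist','w1')
E
```

```text
time_s: 3.72
ee_pos: [633.8, -262.3, 207.9]
ee_rot: [179.8, 1.0, 36.2]
force: [-0.7, 0.4, -0.2]
gripper_width: 0.5
shift cm [ 0.54 -0.98  2.78] turn -0.3 pos [ 633.8 -262.3  207.9] [179.8   1.   36.2] F [-0.7  0.4 -0.2] w 0.5 t 3.73
```

View pics/w1.png

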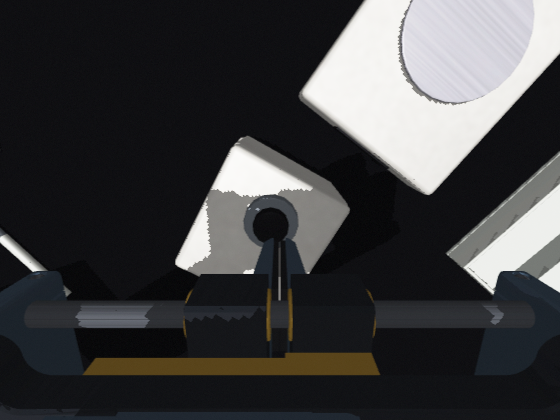

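```bash
python3 - <<'E'
from h import *
f=dict(np.load('pics/w1.npz'))
print(proj(f,[[632,-251.5,136],[633.8,-262.3,189]]),ray(f,270,226,136))
E
python3 -m jog '[[[0.5,-1,2],0,0],[[0,0,0],0,0]]'
python3 -c "from h import *;to(632,-251.5,155,36.5)"
```

```text
[[264.84383346 224.67999932]
 [277.30026544 261.67770386]] [ 633.47132234 -255.37232967  136.        ]
time_s: 4.03
ee_pos: [630.5, -247.8, 187.7]
ee_rot: [180.0, 1.0, 36.3]
force: [0.4, 0.3, -0.2]
gripper_width: 0.4
shift cm [-0.04  0.39  3.28] turn -0.2 pos [ 630.5 -247.8  187.7] [180.    1.   36.3] F [ 0.4  0.3 -0.2] w 0.4 t 4.03
```

```bash
python3 -m jog '[[[0,0.4,2],0,0],[[0,0,0.7],0,0],[[0,0,0.4],0,0]]'; python3 -m jog '[[[0,0,0.3],0,0]]'; python3 -m jog '[[[0,0,0.3],0,0]]'
```

```text
time_s: 4.4
ee_pos: [633.3, -250.7, 157.3]
ee_rot: [179.8, 0.9, 36.4]
force: [0.1, 0.0, 3.8]
gripper_width: 0.5
time_s: 4.53
ee_pos: [633.4, -250.6, 155.1]
ee_rot: [179.8, 0.9, 36.4]
force: [-3.8, 1.9, 15.6]
gripper_width: 0.3
time_s: 4.65
ee_pos: [633.4, -250.6, 155.0]
ee_rot: [179.7, 0.8, 36.4]
force: [-5.8, 2.8, 18.3]
gripper_width: 0.6
```

```bash
python3 -m jog '[[[0,0,0.4],0,0],[[0,0,0.4],0,0]]'
python3 - <<'E'
from h import *
f=grab('side','s2');b=f['color'][:,:,::-1]
o=cv2.imread('pics/side0.png')
c=lambda im:cv2.resize(im[80:130,265:325],(400,333),interpolation=cv2.INTER_CUBIC)
cv2.imwrite('pics/c3.png',np.hstack([c(o),c(b)]))
for z in(120,130,136,142):print(z,(proj(f,[632,-251.5,z])-[265,80])*6.67)
E
```

```text
time_s: 4.9
ee_pos: [633.3, -250.6, 155.1]
ee_rot: [179.5, 0.7, 36.3]
force: [-6.2, 2.8, 15.5]
gripper_width: 0.7
120 [[183.92424066 205.59542636]]
130 [[184.34118639 182.83651495]]
136 [[184.59398585 169.03749939]]
142 [[184.848788   155.12916733]]
```

View pics/c3.png

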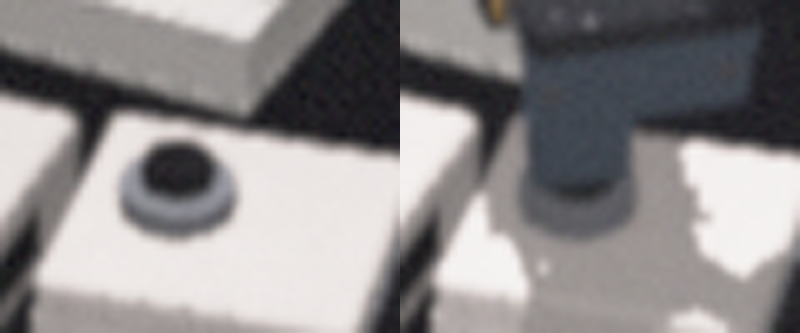

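```bash
for i in 1 2 3 4 5 6; do python3 -m jog '[[[0,0,-0.15],0,0]]' | egrep 'pos|force'; done
```

```text
ee_pos: [633.2, -250.6, 158.3]
force: [-1.4, 1.0, 2.9]
ee_pos: [633.3, -250.7, 160.4]
force: [-0.5, 1.1, 1.2]
ee_pos: [633.4, -250.7, 161.7]
force: [-0.4, 0.3, -0.3]
ee_pos: [633.5, -250.8, 162.7]
force: [-0.3, 0.5, 0.1]
ee_pos: [633.5, -250.8, 163.7]
force: [-0.0, 0.3, 0.5]
ee_pos: [633.5, -250.9, 164.9]
force: [-0.2, 1.3, -0.3]
```

```bash
python3 -m jog '[[[0,0,-4],0,0.2],[[0,0,-1],0,0.2]]' >/dev/null; python3 -c "from h import *;to(474.1,57.8,180,36.5)"
```

```text
shift cm [  5.45 -34.25   3.13] turn -0.2 pos [ 633.3 -250.   214.4] [179.6   0.7  36.3] F [ 0.2 -1.4 -0.2] w 16.5 t 5.95
```

```bash
python3 -m jog '[[[0.9,-5.5,0.4],0,0.8],[[0.9,-5.5,0.4],0,0.8],[[0.9,-5.5,0.4],0,0.8],[[0.9,-5.5,0.4],0,0.8],[[0.9,-5.5,0.4],0,0.8],[[0.5,-4,0.4],0,0.8],[[0,0,0],0,0.8],[[0,0,0],0,0.8]]'
python3 - <<'E'
from h import *
to(474.1,57.8,120,36.5); f=grab('wrist','w2')
print(proj(f,[[502.2,78.6,46],[474.1,57.8,46],[556.4,98,46],[469.8,34.1,46],[448.1,59.1,46],[534.4,123.1,46]]).round())
E
```

```text
time_s: 6.95
ee_pos: [480.8, 40.0, 181.7]
ee_rot: [179.7, 0.9, 36.2]
force: [0.6, -0.9, 0.8]
gripper_width: 73.0
shift cm [ 0.61 -1.86  6.16] turn -0.3 pos [480.8  40.  181.7] [179.7   0.9  36.2] F [ 0.6 -0.9  0.8] w 73.0 t 6.95
[[258. 166.]
 [259. 202.]
 [275. 104.]
 [276. 219.]
 [242. 222.]
 [237. 107.]]
```

View pics/w2.png

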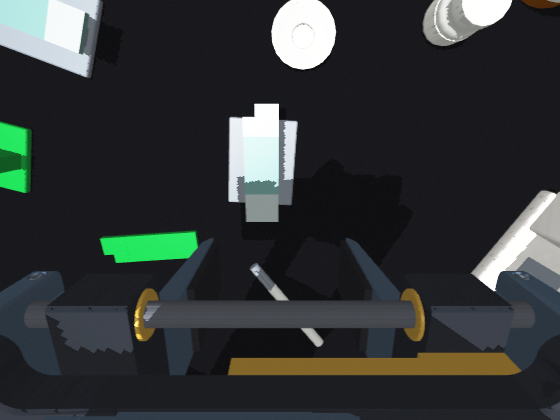

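The wrist view confirms the notched plate: the notch is at the far left, (250,112), and the near corners are at (246,222) and (279,222).

Run:
```python
from h import *
f=dict(np.load('pics/w2.npz'))
n1,n2,fr=[ray(f,u,v,46)for u,v in((246,222),(279,222),(279,104))]
print(n1,n2,fr,np.linalg.norm(n1-n2),np.linalg.norm(fr-n2));d=(fr-n2)/np.linalg.norm(fr-n2);print(np.degrees(np.arctan2(d[1],d[0])))
y=(n1-n2)/np.linalg.norm(n1-n2);g=fr-90*d+16*y;print('grip',g);to(*g[:2],43,36.5)
```

```text
[449.93858934  56.1198435   46.        ] [469.33118773  29.57729202  46.        ] [558.4611482   94.94187414  46.        ] 32.87217533260705 110.52908417932949
36.25492923642255
grip [476.44667869  54.63691972  46.        ]
shift cm [ 0.75 -1.5  13.85] turn -0.3 pos [480.8  39.9 181.7] [179.8   0.9  36.2] F [ 0.2 -0.3 -0.3] w 73.0 t 7.0
```

```bash
python3 -m jog '[[[0.7,-1.6,4],0,0.8],[[0,0,3.5],0,0.8],[[0,0,0],0,0.8]]';python3 -c "from h import *;to(475.5,56,43,36.3)"
```

```text
time_s: 7.38
ee_pos: [479.6, 53.5, 105.5]
ee_rot: [179.6, 0.8, 35.9]
force: [-0.2, -0.6, 0.6]
gripper_width: 72.9
shift cm [-0.1  -0.48  6.25] turn -0.4 pos [479.6  53.5 105.5] [179.6   0.8  35.9] F [-0.2 -0.6  0.6] w 72.9 t 7.38
```

```bash
python3 -m jog '[[[-0.1,-0.4,2.5],-0.4,0.8],[[0,0,2],0,0.8],[[0,0,1],0,0.8],[[0,0,0],0,0.8]]';python3 -c "from h import *;to(475.5,56,43,36.3)"
```

```text
time_s: 7.88
ee_pos: [482.3, 53.2, 53.6]
ee_rot: [179.3, 0.3, 36.0]
force: [-0.1, 0.3, -0.1]
gripper_width: 72.8
shift cm [-0.38 -0.64  1.06] turn -0.3 pos [482.3  53.2  53.6] [179.3   0.3  36. ] F [-0.1  0.3 -0.1] w 72.8 t 7.88
```

```bash
python3 -m jog '[[[-0.4,-0.6,0.9],0,0.8],[[0,0,0.1],0,0.8],[[0,0,0],0,0.8]]';python3 -c "from h import *;to(475.5,56,43,36.3)"
```

```text
time_s: 8.25
ee_pos: [476.6, 55.6, 44.8]
ee_rot: [179.2, 0.1, 36.0]
force: [0.6, -1.1, 0.2]
gripper_width: 72.7
shift cm [-0.07 -0.1   0.18] turn -0.3 pos [476.6  55.6  44.8] [1.792e+02 1.000e-01 3.600e+01] F [ 0.6 -1.1  0.2] w 72.7 t 8.25
```

```bash
python3 -m jog '[[[0,0,0.2],0,0.8],[[0,0,0],0,0.3],[[0,0,0],0,0.2],[[0,0,0],0,0.2],[[0,0,0],0,0.2],[[0,0,0],0,0.2]]' 35;python3 -c "from h import *;to(475.5,56,43,36.3)"
```

```text
time_s: 9.0
ee_pos: [477.1, 55.8, 43.2]
ee_rot: [179.2, 0.0, 36.0]
force: [-0.4, -0.7, 0.3]
gripper_width: 31.6
shift cm [-0.11 -0.11  0.02] turn -0.3 pos [477.1  55.8  43.2] [179.2   0.   36. ] F [-0.4 -0.7  0.3] w 31.6 t 9.0
```

```bash
python3 -m jog '[[[0,0,-1],0,0],[[0,0,-1.5],0,0],[[0,0,-2.5],0,0],[[0,0,-1.5],0,0],[[0,0,0],0,0],[[0,0,0],0,0]]' 35;python3 -c "from h import *;to(387,-279,110,36.3)"
```

```text
time_s: 9.75
ee_pos: [476.2, 56.5, 111.9]
ee_rot: [179.2, 0.0, 36.0]
force: [0.5, 0.2, -0.7]
gripper_width: 31.8
shift cm [-26.95  21.88   0.52] turn -0.3 pos [476.2  56.5 111.9] [179.2   0.   36. ] F [ 0.5  0.2 -0.7] w 31.8 t 9.75
```

```bash
python3 -m jog '[[[-2,1.6,0],0,0],[[-3,2.5,0],0,0],[[-3.7,3,0],0,0],[[-3.7,3,0],0,0],[[-3.7,3,0],0,0],[[-3.7,3,0],0,0],[[-3,2.4,0],0,0],[[-2,1.6,0],0,0],[[-1,0.8,0],0,0],[[0,0,0],0,0]]'
python3 -m jog '[[[0,0,0],4,0],[[0,0,0],6,0],[[0,0,0],6,0],[[0,0,0],6,0],[[0,0,0],5,0],[[0,0,0],2.5,0],[[0,0,0],0,0]]'
python3 -c "from h import *;to(387,-279,57,6.4)"
```

```text
time_s: 11.0
ee_pos: [385.8, -272.5, 108.7]
ee_rot: [179.7, 0.3, 36.1]
force: [-0.5, 1.0, 0.0]
gripper_width: 31.5
time_s: 11.88
ee_pos: [386.6, -263.5, 106.9]
ee_rot: [180.0, 0.3, 6.2]
force: [0.2, 0.5, -0.9]
gripper_width: 31.4
shift cm [-0.1   1.54  4.99] turn -0.2 pos [ 386.6 -263.5  106.9] [180.    0.3   6.2] F [ 0.2  0.5 -0.9] w 31.4 t 11.88
```

```bash
python3 -m jog '[[[0,0.5,1.2],0,0],[[0,0.6,1.6],0,0],[[0,0.4,1.4],0,0],[[0,0,0.6],0,0],[[0,0,0],0,0]]'
python3 - <<'E'
from h import *
to(387,-279,57,6.4); grab('side','s3');f=grab('wrist','w3');o=cv2.imread('pics/s3.png')[60:240,230:470]
cv2.imwrite('pics/c4.png',np.hstack([cv2.imread('pics/w3.png')[40:340,80:480],cv2.resize(o,(400,300),interpolation=cv2.INTER_CUBIC)]))
E
```

```text
time_s: 12.5
ee_pos: [388.0, -277.6, 55.1]
ee_rot: [-179.9, 0.4, 6.4]
force: [0.2, 0.3, -0.2]
gripper_width: 31.6
shift cm [-0.12  0.12 -0.19] turn -0.0 pos [ 388.  -277.6   55.1] [-179.9    0.4    6.4] F [ 0.2  0.3 -0.2] w 31.6 t 12.5
```

View pics/c4.png

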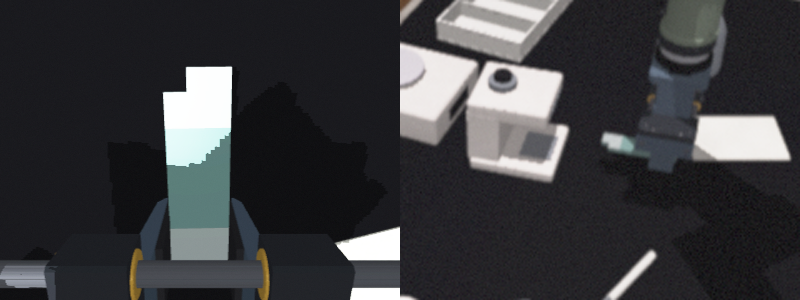

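Run:
```python
from h import *
f=dict(np.load('pics/w3.npz'));s=telemetry.state()['ee_pos']
P={n:ray(f,u,v,58) for n,u,v in(('fr',312,107),('fl27',266,107),('notchL',243,132),('bandR',312,168),('bandL',247,168))}
for n,p in P.items(): print(n,(p-s).round(1))
l=s[:2]+76*np.array([np.cos(np.radians(6.4)),np.sin(np.radians(6.4))]);print(proj(f,[[*l,58]]))
X=s+np.array([76*.994,76*.111,3]);g=dict(np.load('pics/s3.npz'));print('side px label',(proj(g,[X])-[230,60])*1.667)
```

```text
fr [91.2 -6.4  2.3]
fl27 [88.8 14.7  2.3]
notchL [76.5 24.4  2.3]
bandR [ 63.3 -10.4   2.3]
bandL [59.8 21.1  2.3]
[[276.25289603 138.01540323]]
side px label [[213.15165772 138.43788163]]
```

```bash
python3 -m jog '[[[1,0,-0.1],0,0],[[2,0,0],0,0],[[2,0,0],0,0],[[1,0,0],0,0],[[0,0,0],0,0]]'
python3 -c "from h import *;to(496.7,-266,57,6.4)"
```

```text
time_s: 13.22
ee_pos: [454.8, -271.1, 57.9]
ee_rot: [179.8, 0.1, 6.5]
force: [0.2, -0.7, -1.0]
gripper_width: 31.3
shift cm [ 4.22 -0.04  0.08] turn 0.1 pos [ 454.8 -271.1   57.9] [1.798e+02 1.000e-01 6.500e+00] F [ 0.2 -0.7 -1. ] w 31.3 t 13.22
```

```bash
python3 -m jog '[[[0.8,0,0],0,0],[[1,0,0],0,0],[[1,0,0],0,0],[[0.5,0,0],0,0],[[0.2,0,0],0,0],[[0,0,0],0,0]]'
python3 - <<'E'
from h import *
to(496.7,-266,57,6.4); grab('side','s4');grab('wrist','w4');o=cv2.imread('pics/s4.png')[75:195,255:415]
cv2.imwrite('pics/c5.png',np.hstack([cv2.imread('pics/w4.png')[0:300,80:480],cv2.resize(o,(400,300),interpolation=cv2.INTER_CUBIC)]))
E
```

```text
time_s: 13.98
ee_pos: [490.9, -266.7, 57.5]
ee_rot: [179.9, 0.2, 6.4]
force: [-0.1, 0.3, -0.5]
gripper_width: 31.1
shift cm [ 0.58 -0.    0.04] turn 0.0 pos [ 490.9 -266.7   57.5] [179.9   0.2   6.4] F [-0.1  0.3 -0.5] w 31.1 t 13.97
```

View pics/c5.png

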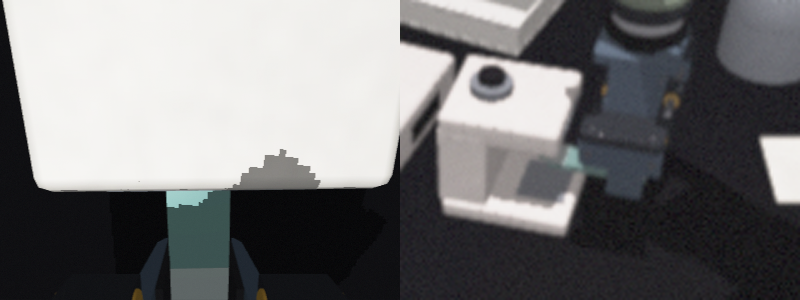

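Run:
```python
from h import *
f=dict(np.load('pics/w4.npz'))
for z in(120,):
    l,r=ray(f,114,178,z),ray(f,473,176,z);print(z,l,r,np.linalg.norm(l-r))
y=(l-r)[:2];y/=np.linalg.norm(y);x=np.array([y[1],-y[0]]);print('yaw',np.degrees(np.arctan2(x[1],x[0])))
m=(l+r)[:2]/2;print('front mid',m,'spot',m+20*x,'label now',telemetry.state()['ee_pos'][:2]+[75.5,7.9])
for u in(118,470):print(ray(f,u,188,120))
```

```text
120 [ 553.21087147 -211.86198722  120.        ] [ 565.68485162 -317.38502965  120.        ] 106.25776519557478
yaw 6.74170279820301
front mid [ 559.44786155 -264.62350843] spot [ 579.3095709 -262.2756367] label now [ 566.2144248  -258.79224391]
[ 550.2918326  -212.89919898  120.        ]
[ 562.06161233 -317.58680896  120.        ]
```

```bash
python3 -m jog '[[[0.5,0.1,0],0,0],[[0.3,0.1,0],0,0],[[0,0,0],0,0],[[0,0,0],0,0]]'
python3 -c "from h import *;to(498.7,-267.5,57,6.5)"
```

```text
time_s: 14.58
ee_pos: [499.2, -268.0, 57.5]
ee_rot: [179.9, 0.2, 6.4]
force: [-0.2, -0.3, -0.4]
gripper_width: 31.2
shift cm [-0.04 -0.06  0.05] turn -0.1 pos [ 499.2 -268.    57.5] [179.9   0.2   6.4] F [-0.2 -0.3 -0.4] w 31.2 t 14.57
```

```bash
python3 -m jog '[[[0,0,0],0,0],[[0,0,0],0,0]]'; python3 -c "
from workcell import telemetry,job_done
print(abs(telemetry.state()['qvel']).max()); print(job_done())"
```

```text
time_s: 14.82
ee_pos: [499.0, -268.0, 57.5]
ee_rot: [179.9, 0.2, 6.4]
force: [0.7, -0.1, -1.1]
gripper_width: 30.9
0.11436576061376774
the job is handed in; nothing more can be done
None
```

I pressed the wake button, picked up the notched plate and handed the job in at about 14.8 s with the label end held under the reader head. No verdict was reported.

- **Wake button:** I pushed it to a hard stop at 15–18 N. On the way up, contact was lost about 6 mm higher, which matches its full travel.
- **Grip:** I gripped the notched plate on its long edges, about 35 mm from its centre on the half away from the notch. That puts the grasp about 76 mm from the label centre.
- **Last checks:** The tool held still (joint speeds about 0.1 deg/s), level within 0.2°, at yaw 6.4° against the reader's 6.4–6.7°. The label top was at about 60 mm and the grip was holding at 31 mm opening. The wrist force was about 1 N, with no sign of contact during the approach.
- **Disagreement:** The top and wrist cameras differed by about 7 mm in x and 4 mm in y on where the reading spot is. I aimed between the two, well inside the 14 mm tolerance. The label itself was hidden under the head at the end, so its final position comes from the earlier in-hand measurement plus the tool position.
- **Blank plate and jars:** I kept clear of them throughout but did not re-measure them afterwards.

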